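# Shut the cover over the row of slides

## Robot

A 6-joint arm with a two-finger parallel gripper is mounted at the origin on a cart in front of the work surface, level with it; the furniture and walls round the work are solid. World frame = base frame: x ahead of the robot, y to its left, z up, the work surface at z = 0. Lengths are in m, angles in rad, forces in N, time in s.
With the tool pointing down it reaches from about 0.35 to 0.775 m from the base axis. Payload 5.5 kg.
Tool frame: the origin (TCP) lies at the very end of the fingers, on their centre line; the grasp point (between the pads) lies 19 mm behind it; z points along the fingers, y is the line along which they close (so a half turn about z gives the same grasp; the last joint's range is limited). The gripper opens to 85 mm and grips with 20 to 120 N. Pads are 22 mm wide; open, the fingers measure 114 mm over their backs; the gripper's body (76 mm by 85 mm) begins 54 mm behind the grasp point. The pads swing forward as they close: fully open they stand 13 mm farther back than shut.
Start: joints at [-1.283, 0.313, 0.046, 1.304, 0, 1.431], TCP at [0.239, -0.523, 0.231] pointing down, gripper open.
Joint ranges: [-2.76, 2.76], [-0.86, 1.69], [-1.03, 1.26], [-2.2, 2.34], [-1.47, 1.5], [-3.14, 3.14]. Speed limits (rad/s): [2.57, 2.57, 3.14, 3.14, 3.14, 3.14].

## Interface

Orientations are given as a unit quaternion [w, x, y, z].
In Python, from workcell import env, cams, ticket, spotter gives the robot as it stands.
- The arm moves only by the tool jog_arm, never from a script. Its argument "increments" is a list that holds one entry, the list of rows, each a list of 7 numbers: the shift along the tool's x, y, z in units of 0.25 m (1.0 is 0.25 m), then the turn, a rotation vector about the tool's x, y, z in units of 180 degrees (1.0 is 180 degrees), then the closure in counts, from 0 (fully open) to 255 (shut). A call has 1 to 20 rows; each row shifts and turns the commanded pose from where the row before left it, along the tool's axes as they then stand; what a row does not reach is not made up. A row lasts 1/10 s, in which the tool goes at most 50 mm and 8.59 degrees, less where a joint would pass 70% of its speed; a pose out of reach is approached as far as the arm can. A call with a number of a shift or a turn outside -1 to 1 is refused whole. A call with a gripper value outside its range is refused whole. The fingers move at their own pace and stop on an object; "force" is the grip in N (left out, the last holds). Time passes only in rows, so rows that do not move let the fingers close. It gives the time, the measured TCP pose, the force, the opening and the grip force at its end, in the units of the state.
- env.get_state(): the state, without advancing time (a new reading comes with each control period).
- cams.read_camera(name): name is "side" or "top" or "wrist"; returns a dict with "pixels" (384x512x3 uint8, red, green, blue), "fx", "fy", "cx", "cy" (pixels), "xyz" and "attitude" of the camera in the world; the wrist camera has in their place "mount" (4x4, takes a point from camera to tool coordinates, whose origin is the TCP and whose axes are the flange's). Camera axes: x right, y down, z forward; pixel columns grow to the right and rows downward; lengths in m; the calibration is good to about 2 mm. A picture is of the moment at which its call begins: read the wrist's pose just before it. There is no depth.
- ticket.hand_in(): hands the job in; it is judged then, once.
Trained networks look in the newest picture that a camera, given by its name, has taken for a name from the list of things; names that differ only in an ending like _2 or _b are one class to them, and where a whole thing is asked for, a point or a joint stands for the part that bears it (a point fixed in the world has none). Each returns a list of dicts, best first, with "conf" (0 to 1); they miss things now and then, are a little off and sometimes report something else, mostly with a low value. They report only what shows in the picture. A call takes as long as a camera call.
- spotter.find_in(target, camera): "uv" ([column, row] in pixels, amid what is visible of it).
- spotter.cut_out(target, camera): "region" (384x512 bool, what is visible of it) and "uv" ([column, row] in pixels, amid what is visible of it).
- spotter.landmark_of(target, camera): "uv" ([column, row] in pixels: a listed point, or the origin of a listed thing).
The state is a dict: "clock": time; "joint_pos": joint angles; "qvel": joint speeds; "tau": joint torques, N m; "tcp_pos": TCP position; "orientation": TCP orientation; "wrist_force": force on the tool from outside, world axes, zero at the start; "ft_torque": the same for the moment, N m; "finger_gap": finger opening in m; "grip_force": force on a finger pad.
Only numpy, scipy, OpenCV 4.12 (cv2) and the standard library are available. Lean on these libraries where they do the work, as an engineer would, in place of code of your own. Each camera call takes 0.05 s, during which the arm holds its last target. There are 200 camera calls.

## Task

The slide incubation tray has two hinged covers lying open side by side, and only one of its two rows holds microscope slides. With a fingertip, push the cover that belongs to the row with the slides up by the outside of its lip, tip it over the hinge and press it down until it lies shut flat over the slides, then let go. Do not pinch it or touch its clean inside, do not fling it over or let it slam, leave the other cover as it lies, and do not disturb the things standing about.

Things in the scene. Friction and masses are not known exactly. Their poses are not given: they have to be found in the camera images.
- tray: The white slide incubation tray, fixed to the bench: 212 mm along x, from y = -100 to +118 mm, 34 mm high, turned up to 0.25 rad. Origin on the bench under the middle of the hinge line; x along the hinge line to the far row, y from the rest ledge (-y, where the covers lie open) to the two wells (+y), z up.
- slide_row: Black rail bed with three microscope slides (26x76 mm) lying on it, in one of the tray's two wells, either near or far: the one at tray x = -50 or +50 mm, y = 65 mm. Origin under the middle of the bed, 4 mm above the bench; axes as the tray's. The other well holds the same bed with no slides.
- near_cover (a joint): Angle of the near cover (on the tray's -x half) about the hinge: 0 = lying open, inside up, on the rest ledge; 1.57 = upright; 3.14 (end stop) = shut flat over its row. The start is 0 to 0.3. The hinge is stiff: the cover stays where it is left and needs 1 to 3 N at the lip to turn.
- far_cover (a joint): Angle of the far cover (on the tray's +x half) about the hinge: 0 = lying open, inside up, on the rest ledge; 1.57 = upright; 3.14 (end stop) = shut flat over its row. The start is 0 to 0.3. The hinge is stiff: the cover stays where it is left and needs 1 to 3 N at the lip to turn.
- near_lip (a point): Middle of the outer face of the near cover's lip: a strip 96 mm wide, 30 mm long, 4 mm thick along the free edge. At angle 0 it stands up 60 degrees from level, leaning away from the hinge; its top edge is 138 mm from the hinge axis and 26 mm above it, and this point 132 mm and 11 mm. It overhangs the ledge, so its outer face is reached from outside and above. Axes: the tray's, turned with the cover.
- far_lip (a point): Middle of the outer face of the far cover's lip: a strip 96 mm wide, 30 mm long, 4 mm thick along the free edge. At angle 0 it stands up 60 degrees from level, leaning away from the hinge; its top edge is 138 mm from the hinge axis and 26 mm above it, and this point 132 mm and 11 mm. It overhangs the ledge, so its outer face is reached from outside and above. Axes: the tray's, turned with the cover.
- near_hinge (a point): Point on the hinge axis at the middle of the near cover (tray x = -50.5 mm), 38 mm above the bench. The cover is a flat rigid panel 96 mm wide along the hinge, 4 mm thick, reaching 126 mm from the hinge axis to its lip; its back (outer face, 3 mm below the axis plane when open) is down while open and is on top when shut. The clean inside is the upper side while open, with the hinge side of the lip.
- far_hinge (a point): Point on the hinge axis at the middle of the far cover (tray x = +50.5 mm), 38 mm above the bench. The cover is a flat rigid panel 96 mm wide along the hinge, 4 mm thick, reaching 126 mm from the hinge axis to its lip; its back (outer face, 3 mm below the axis plane when open) is down while open and is on top when shut. The clean inside is the upper side while open, with the hinge side of the lip.
- dropper_bottle_0: Bystander: amber dropper bottle, 33 mm across, 90 mm high; origin under its middle.
- dropper_bottle_1: Bystander: larger amber dropper bottle, 36 mm across, 102 mm high; origin under its middle.
- vial_0: Bystander: small capped vial, 22 mm across, 44 mm high; origin under its middle.
- timer: Bystander: round wind-up timer, 62 mm across, 34 mm high; origin under its middle.
- forceps: Bystander: steel forceps lying flat, 127 mm long, 8 mm high; origin under its middle.
- marker: Bystander: marker pen lying flat, 137 mm long, 16 mm high; origin under its middle.
- carton_teal: Bystander: small upright carton, 36x42x118 mm; origin under its middle.

How it is judged:
By the outcome, as a careful person would: the job done as asked, in the order asked, and still so for the second after the job is handed in, with the robot touching nothing.
It also fails if it takes over 48 s, if anything falls off the work surface, if the arm or the gripper's body presses on something with over 40 N, if the wrist force passes 120 N, or if a joint passes its speed limit or range.

## Working session

There is one attempt and no reset: what is moved stays moved. The work goes in short steps, Python scripts to look and compute and a tool call to move; the robot and the scene stay as the last step left them, time stands still between calls to the robot, and variables do not carry over. Pictures are saved under pics/ and viewed, at most 10 in all, crops included, and the job is handed in when it is done.

Besides the shell and the picture viewer there is one more tool, called in YAML: its name, and indented under it one key for each argument. jog_arm: Moves the arm, as the interface text tells. Shifts and turns lie within -1 to 1; 1 stands for 0.25 m of shift or 180 degrees of turn. Its arguments: {"type":"object","properties":{"increments":{"type":"array"},"force":{"type":"number"}},"required":["increments"]}

```bash
mkdir -p pics; cat > h.py <<'E'
import numpy as np, cv2
from scipy.spatial.transform import Rotation as R
from workcell import env,cams,ticket,spotter
def Rq(q): return R.from_quat([q[1],q[2],q[3],q[0]]).as_matrix()
def cam(n):
    s=env.get_state(); c=cams.read_camera(n)
    if n=='wrist':
        T=np.eye(4);T[:3,:3]=Rq(s['orientation']);T[:3,3]=s['tcp_pos'];T=T@np.array(c['mount'])
        c['P'],c['A']=T[:3,3],T[:3,:3]
    else:
        a=np.array(c['attitude']); c['P']=np.array(c['xyz']); c['A']=a if a.shape==(3,3) else Rq(a)
    return c
def ray(c,uv):
    d=c['A']@np.array([(uv[0]-c['cx'])/c['fx'],(uv[1]-c['cy'])/c['fy'],1.]); return c['P'],d/np.linalg.norm(d)
def onz(c,uv,z):
    p,d=ray(c,uv); return p+d*(z-p[2])/d[2]
def tri(rs):
    A=sum(np.eye(3)-np.outer(d,d) for p,d in rs); b=sum((np.eye(3)-np.outer(d,d))@p for p,d in rs)
    x=np.linalg.solve(A,b); return x,[np.linalg.norm(np.cross(x-p,d)) for p,d in rs]
def proj(c,X):
    v=c['A'].T@(np.asarray(X)-c['P']); return np.array([c['fx']*v[0]/v[2]+c['cx'],c['fy']*v[1]/v[2]+c['cy']])
def save(c,n): cv2.imwrite('pics/'+n,c['pixels'][:,:,::-1])
E
python3 - <<'E'
from h import *
np.set_printoptions(precision=4,suppress=True)
s=env.get_state(); print(s['clock'],s['tcp_pos'],s['orientation'])
C={n:cam(n) for n in('top','side')}
for n in C: save(C[n],n+'0.png'); print(n,C[n]['P'],C[n]['A'][:,2],C[n]['fx'])
im=np.hstack([C['top']['pixels'],C['side']['pixels']])[:,:,::-1]
for t in 'tray slide_row near_lip far_lip near_hinge far_hinge dropper_bottle_0 dropper_bottle_1 vial_0 timer forceps marker carton_teal'.split():
    d={n:spotter.landmark_of(t,n) for n in C}
    for n in C: print(t,n,[(np.round(x['uv'],1),round(x['conf'],2)) for x in d[n][:2]], np.round(onz(C[n],d[n][0]['uv'],{'slide_row':.004}.get(t,0)),3) if d[n] else '')
    if all(d.values()): print('   tri',*tri([ray(C[n],d[n][0]['uv']) for n in C]))
E
```

```text
0.0 [ 0.2384 -0.5227  0.2304] [-0.0009  0.9772  0.2123 -0.0001]
top [0.3393 0.0073 1.1968] [ 0.1824  0.0219 -0.983 ] 361.80499368716227
side [ 0.4442 -1.027   0.9221] [ 0.0726  0.7692 -0.6349] 489.8494098134238
tray top [(array([272.6, 184.5]), 0.9)] [ 0.56  -0.012  0.   ]
tray side [(array([262.3, 217.3]), 0.88), (array([272.8, 171.8]), 0.15)] [ 0.561 -0.019  0.   ]
   tri [ 0.5616 -0.0118 -0.0069] [np.float64(0.00022798234314465654), np.float64(0.0002279823431445434)]
slide_row top [(array([250.5, 201. ]), 0.81), (array([207.3, 194.8]), 0.53)] [0.502 0.061 0.004]
slide_row side [(array([241.8, 195.9]), 0.59)] [0.509 0.073 0.004]
   tri [0.5047 0.0608 0.0133] [np.float64(0.0038020932329892137), np.float64(0.003802093232989291)]
near_lip top [(array([307.8, 198.2]), 0.57)] [ 0.516 -0.13   0.   ]
near_lip side [(array([244.8, 226.3]), 0.68)] [ 0.51  -0.053 -0.   ]
   tri [ 0.5056 -0.1221  0.0659] [np.float64(0.0005354025197552928), np.float64(0.0005354025197554498)]
far_lip top [(array([312.5, 167.4]), 0.84)] [ 0.621 -0.146  0.   ]
far_lip side [(array([284.7, 230. ]), 0.57), (array([
[... 1778 characters left out ...]
[ 0.52  -0.341  0.   ]
forceps side [(array([253.9, 313.6]), 0.43)] [ 0.512 -0.343 -0.   ]
   tri [ 0.5157 -0.3411 -0.001 ] [np.float64(0.004096229206271365), np.float64(0.00409622920627126)]
marker top [(array([357.5, 246.2]), 0.59)] [ 0.362 -0.29   0.   ]
marker side [(array([192.5, 300.9]), 0.84)] [ 0.372 -0.297  0.   ]
   tri [ 0.3665 -0.2915 -0.0072] [np.float64(0.004605677185904441), np.float64(0.004605677185904466)]
carton_teal top [(array([212.6, 130.4]), 0.65)] [0.747 0.199 0.   ]
carton_teal side [(array([316. , 169.4]), 0.62), (array([261.1, 214.5]), 0.55)] [ 0.751  0.193 -0.   ]
   tri [ 0.7511  0.2002 -0.006 ] [np.float64(0.0019199116459241224), np.float64(0.001919911645924017)]
```

```bash
python3 - <<'E'
import cv2,numpy as np
a=cv2.imread('pics/top0.png')[90:280,130:400]; b=cv2.imread('pics/side0.png')[110:340,170:370]
a=cv2.resize(a,None,fx=2,fy=2,interpolation=2); b=cv2.resize(b,(a.shape[0]*200//230*1,a.shape[0]))
w=800-a.shape[1]; b=cv2.resize(b,(w,a.shape[0]))
cv2.imwrite('pics/c0.png',np.hstack([a,b]))
b=cv2.imread('pics/side0.png')[150:290,180:340];cv2.imwrite('pics/c1.png',cv2.resize(b,None,fx=4,fy=4,interpolation=2))
E
```

```text
(no output)
```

View pics/c0.png

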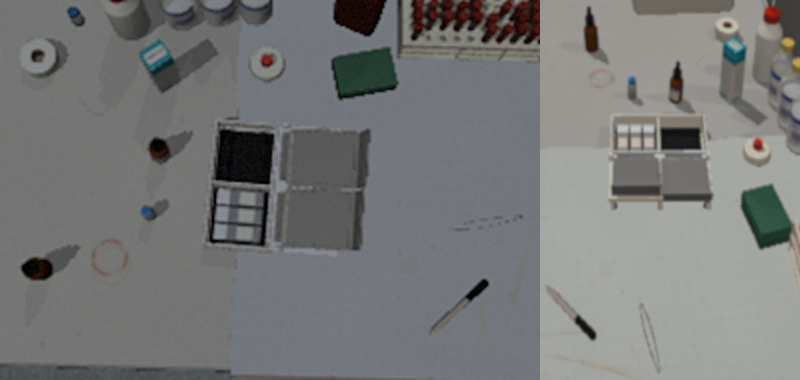

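View pics/c1.png

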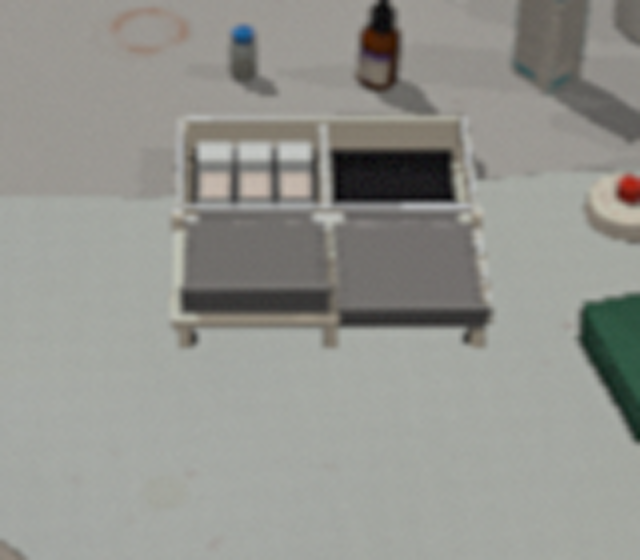

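The top and side views both show the slides in the near row (top crop around (240,215)); the other bed is plain black. The near cover is raised a little more than the far one. Next I fit the tray pose and both cover angles to the landmarks.

```bash
cat >> h.py <<'E'
from scipy.optimize import least_squares
def model(p):
    x,y,w,tn,tf=p; c,s=np.cos(w),np.sin(w)
    W=lambda X:np.array([x+c*X[0]-s*X[1],y+s*X[0]+c*X[1],X[2]])
    lip=lambda sx,t:W([sx,-(.132*np.cos(t)-.011*np.sin(t)),.038+.132*np.sin(t)+.011*np.cos(t)])
    return {'tray':W([0,0,0]),'slide_row':W([-.05,.065,.004]),'near_lip':lip(-.0505,tn),'far_lip':lip(.0505,tf),'near_hinge':W([-.0505,0,.038]),'far_hinge':W([.0505,0,.038])}
def fit(obs,p0=(.562,-.012,-.1,.15,.1)):
    f=lambda p:np.concatenate([(proj(c,model(p)[t])-uv)*w for c,t,uv,w in obs]+[[p[3]*.5,p[4]*.5]])
    r=least_squares(f,p0,loss='soft_l1',f_scale=2); return r.x,f(r.x)
def gather(names,C,confmin=.4):
    o=[]
    for n in C:
        for t in names:
            d=[e for e in spotter.landmark_of(t,n) if e['conf']>=confmin]
            if d:o.append((C[n],t,np.array(d[0]['uv']),1.))
    return o
E
python3 - <<'E'
from h import *
np.set_printoptions(precision=3,suppress=True)
C={n:cam(n) for n in('top','side')}
o=gather('tray slide_row near_lip far_lip near_hinge far_hinge'.split(),C)
x,r=fit(o);print(x)
for q,e in zip(o,r[:-2].reshape(-1,2)):print(q[1],e)
for n in C:
    d=spotter.cut_out('tray',n); 
    if d:
        m=d[0]['region'].astype(np.uint8);print(n,m.sum(),cv2.minAreaRect(cv2.findNonZero(m)))
        if n=='top': b=cv2.boxPoints(cv2.minAreaRect(cv2.findNonZero(m)));P=np.array([onz(C[n],u,.034) for u in b]);print(P,'\n',np.arctan2(*(np.roll(P,-1,0)-P).T[1::-1]))
E
```

```text
[ 0.559  0.001 -0.052  0.151  0.057]
tray [-2.227  0.677]
slide_row [-0.02  -1.465]
near_lip [ 1.918 -0.047]
far_lip [ 1.223 -1.646]
near_hinge [0.599 0.281]
tray [ 0.219 -3.952]
slide_row [1.768 0.941]
near_lip [ 1.697 -0.149]
far_lip [-1.769  0.201]
near_hinge [-2.262 -2.223]
far_hinge [-1.825  0.783]
top 3609 ((273.2931213378906, 183.98277282714844), (80.13888549804688, 66.6855239868164), 4.763641834259033)
[[ 0.455  0.123  0.034]
 [ 0.677  0.112  0.034]
 [ 0.659 -0.153  0.034]
 [ 0.439 -0.134  0.034]] 
 [-0.047 -1.64   3.055  1.508]
side 3198 ((263.0, 207.0), (80.0, 56.0), 0.0)
```

jog_arm:
  increments:
    - [[0.15,0,0,0,0,-0.045,255],[0.15,0,0,0,0,-0.045,255],[0.15,0,0,0,0,-0.045,255],[0.15,0,0,0,0,-0.045,255],[0.15,0,0,0,0,-0.045,255],[0.15,0,0,0,0,-0.045,255],[0.15,0,0,0,0,-0.045,255],[0,0,0,0,0,0,255]]

```text
clock: 3.0
tcp_pos: [0.4054, -0.3294, 0.2316]
orientation: [-0.001, 0.757, 0.654, 0.0]
wrist_force: [-0.1, -1.0, 0.2]
finger_gap: 0.0002
grip_force: 0.0
```

jog_arm:
  increments:
    - [[0.098,0.048,0.04,0,0,0,255],[0.098,0.048,0.04,0,0,0,255],[0.098,0.048,0.04,0,0,0,255],[0.098,0.048,0.04,0,0,0,255],[0.098,0.048,0.04,0,0,0,255],[0.098,0.048,0.04,0,0,-0.027,255],[0,0,0,0,0.042,0,255],[0,0,0,0,0.042,0,255],[0,0,0,0,0.042,0,255],[0,0,0,0,0.042,0,255],[0,0,0,0,0.042,0,255],[0,0,0,0,0.04,0,255],[0,0,0,0,0,0,255]]

```text
clock: 4.3
tcp_pos: [0.4968, -0.2018, 0.1661]
orientation: [-0.265, 0.677, 0.627, 0.28]
wrist_force: [1.5, -0.9, -0.7]
finger_gap: -0.0002
grip_force: 0.0
```

```bash
python3 - <<'E'
from h import *
np.set_printoptions(precision=3,suppress=True)
s=env.get_state();print(s['clock'],s['tcp_pos'],Rq(s['orientation']),s['joint_pos'])
c=cam('wrist');save(c,'w0.png');print(c['P'],c['A'][:,2])
np.set_printoptions(precision=1)
for t in 'near_lip far_lip near_hinge far_hinge'.split():print(t,[(np.array(e['uv']),round(e['conf'],2)) for e in spotter.landmark_of(t,'wrist')[:3]],proj(c,model([.559,.001,-.052,.151,.057])[t]))
E
```

```text
4.3 [ 0.497 -0.202  0.166] [[ 0.057  0.997  0.047]
 [ 0.7   -0.074  0.71 ]
 [ 0.712 -0.008 -0.702]] [-0.836  0.679  0.185  1.692  0.536  0.638]
[ 0.495 -0.252  0.319] [ 0.028  0.48  -0.877]
near_lip [(array([249. , 194.8]), 0.57)] [252.5 197. ]
far_lip [(array([350.5, 204.5]), 0.86)] [348.2 201.9]
near_hinge [(array([251.5, 120.4]), 0.79), (array([426.2, 118.8]), 0.49)] [250.6 121.9]
far_hinge [(array([324.7, 123.8]), 0.57)] [325.7 120.2]
```

View pics/w0.png

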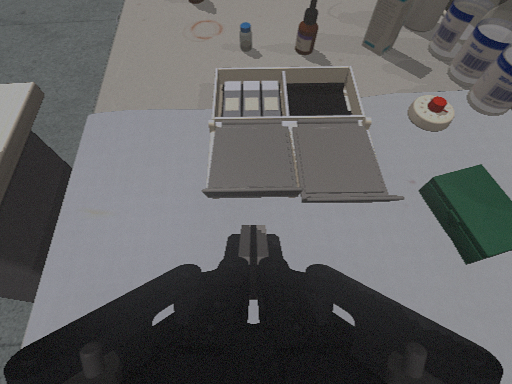

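The wrist view has the near cover's lip edge at row 192 (columns 205–298), the hinge at about row 120 and the slides behind it, which matches the fit. I refit with these points and plan the first arc.

```bash
cat > plan.py <<'E'
from h import *
H=.010
def prof(th):  # degrees -> (phi, TCP out, TCP up rel hinge)
    t=np.radians(th); phi=np.radians(np.clip(150+th,225,270))
    rot=lambda a,b:np.array([a*np.cos(t)-b*np.sin(t),a*np.sin(t)+b*np.cos(t)])
    k=np.clip((th-115)/35,0,1); k2=np.clip((th-150)/28,0,1)
    C=rot(*((1-k)*np.array([.132,.011])+k*np.array([.125,-.003])))
    C=C+np.array([k2*.010,0])          # out axis: slide tip back over the panel (towards hinge)
    X=np.array([-np.cos(phi-np.pi/2),-np.sin(phi-np.pi/2)])  # tool x in (out,up)
    nin=np.radians(150+th); d=X@[np.cos(nin),np.sin(nin)]
    if th<120: C=C-X*H*np.clip(d/.5,-1,1)
    return phi,C
def pose(th,p,back=0,sx=-.0505):
    phi,C=prof(th); w=p[2]; yt=np.array([-np.sin(w),np.cos(w),0]); Z=np.array([0,0,1.]); xt=np.array([np.cos(w),np.sin(w),0])
    h=np.array([p[0],p[1],.038])+sx*xt
    z=np.cos(phi)*-yt+np.sin(phi)*Z; y=xt; x=np.cross(y,z)
    nin=np.radians(150+th)
    return h-yt*C[0]+Z*C[1]-back*z, np.c_[x,y,z]
def rows(seq,s):
    P=np.array(s['tcp_pos']);Q=Rq(s['orientation'])
    for T,M in seq:
        d=np.round(Q.T@(T-P)/.25,3); rv=np.round(R.from_matrix(Q.T@M).as_rotvec()/np.pi,3)
        print([*map(float,d),*map(float,rv),255],end=', ')
        P=P+Q@d*.25; Q=Q@R.from_rotvec(rv*np.pi).as_matrix()
    print()
E
python3 - <<'E'
from plan import *
np.set_printoptions(precision=3,suppress=True)
C={n:cam(n) for n in('top','side','wrist')}
import h
m0=h.model
def m(p):
    d=m0(p);x,y,w,t,_=p;c,s=np.cos(w),np.sin(w)
    for i,sx in((1,-.0985),(2,-.0025)):
        Y=-(.138*np.cos(t)-.026*np.sin(t));d['e%d'%i]=np.array([x+c*sx-s*Y,y+s*sx+c*Y,.038+.138*np.sin(t)+.026*np.cos(t)])
    return d
h.model=m
o=gather('tray near_lip far_lip near_hinge far_hinge slide_row'.split(),C)
o+=[(C['wrist'],'e1',np.array([206,191.]),1.),(C['wrist'],'e2',np.array([298,191.]),1.)]
p,r=fit(o);print(p)
for q,e in zip(o,r[:-2].reshape(-1,2)):print(q[1],e)
np.save('p.npy',p)
s=env.get_state();print(s['clock'])
for th in(0,9,40,75,100,120,150,180):print(th,pose(th,p)[0],pose(th,p)[1][:,2])
th0=np.degrees(p[3])
a=pose(th0-3,p,back=.0);M=a[1]
yt=np.array([-np.sin(p[2]),np.cos(p[2]),0])
print('to 25mm off');rows([(a[0]-.025*yt,M)],s)
E
```

```text
[ 0.56  -0.001 -0.052  0.221  0.031]
tray [-4.372 -2.099]
near_lip [ 1.044 -0.671]
far_lip [98.508 38.742]
near_hinge [1.464 0.797]
far_hinge [-3.395 -0.577]
slide_row [-2.167 -3.755]
tray [-0.211 -2.904]
far_lip [ 1.066 -0.393]
far_hinge [-3.133 -2.665]
tray [-1.021  0.14 ]
near_lip [-0.574 -3.877]
near_hinge [-1.502  1.766]
far_hinge [ 2.525 -2.432]
slide_row [2.441 1.41 ]
e1 [-5.506  1.882]
e2 [3.106 0.573]
5.6
0 [ 0.502 -0.137  0.042] [ 0.037  0.706 -0.707]
9 [ 0.502 -0.134  0.062] [ 0.037  0.706 -0.707]
40 [ 0.504 -0.099  0.124] [ 0.037  0.706 -0.707]
75 [ 0.508 -0.022  0.168] [ 0.037  0.706 -0.707]
100 [0.511 0.036 0.166] [ 0.018  0.342 -0.94 ]
120 [0.513 0.075 0.147] [ 0.  0. -1.]
150 [0.515 0.109 0.103] [ 0.  0. -1.]
180 [0.515 0.117 0.041] [ 0.  0. -1.]
to 25mm off
[-0.187, -0.001, 0.42, 0.004, -0.0, -0.004, 255],
```

jog_arm:
  increments:
    - [[-0.047,0,0.105,0,0,0,255],[-0.047,0,0.105,0,0,0,255],[-0.047,0,0.105,0,0,0,255],[-0.047,0,0.105,0.004,0,-0.004,255],[0,0,0,0,0,0,255]]

```text
clock: 6.1
tcp_pos: [0.4995, -0.1559, 0.0613]
orientation: [-0.267, 0.669, 0.636, 0.277]
wrist_force: [0.0, -0.9, -0.8]
finger_gap: -0.0001
grip_force: 0.0
```

```bash
python3 - <<'E'
from plan import *
p=np.load('p.npy');s=env.get_state();print(s['clock'],s['tcp_pos'])
c=cam('side');b=c['pixels'][150:290,180:340,::-1];cv2.imwrite('pics/s1.png',cv2.resize(b,None,fx=4,fy=4,interpolation=2))
yt=np.array([-np.sin(p[2]),np.cos(p[2]),0]);a,M=pose(9,p)
rows([(a-yt*q,M) for q in(.02,.015,.01,.005,0)]+[pose(t,p) for t in np.arange(11,41,2.)],s)
E
```

```text
6.1 [ 0.49951018 -0.15593756  0.0612776 ]
[0.01, 0.005, 0.003, -0.002, -0.001, -0.0, 255], [0.014, 0.0, 0.015, 0.0, -0.0, -0.0, 255], [0.014, 0.0, 0.014, 0.0, -0.0, -0.0, 255], [0.014, 0.0, 0.014, 0.0, -0.0, -0.0, 255], [0.015, 0.0, 0.014, 0.0, -0.0, -0.0, 255], [0.016, 0.0, -0.009, 0.0, -0.0, -0.0, 255], [0.016, 0.0, -0.009, 0.0, -0.0, -0.0, 255], [0.016, 0.0, -0.008, 0.0, -0.0, -0.0, 255], [0.017, 0.0, -0.008, 0.0, -0.0, -0.0, 255], [0.017, 0.0, -0.007, 0.0, -0.0, -0.0, 255], [0.018, 0.0, -0.006, 0.0, -0.0, -0.0, 255], [0.017, 0.0, -0.006, 0.0, -0.0, -0.0, 255], [0.018, 0.0, -0.005, 0.0, -0.0, -0.0, 255], [0.018, 0.0, -0.005, 0.0, -0.0, -0.0, 255], [0.018, 0.0, -0.003, 0.0, -0.0, -0.0, 255], [0.018, 0.0, -0.004, 0.0, -0.0, -0.0, 255], [0.019, 0.0, -0.002, 0.0, -0.0, -0.0, 255], [0.018, 0.0, -0.002, 0.0, -0.0, -0.0, 255], [0.018, 0.0, -0.002, 0.0, -0.0, -0.0, 255], [0.019, 0.0, -0.0, 0.0, -0.0, -0.0, 255],
```

View pics/s1.png

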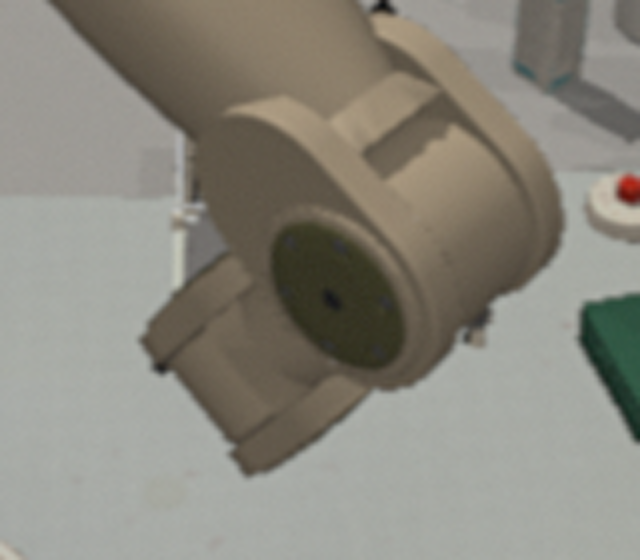

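The arm hides the cover in the side view, so I approach and confirm contact by force.

jog_arm:
  increments:
    - [[0.01,0.005,0.003,0,0,0,255],[0.014,0,0.014,0,0,0,255],[0.014,0,0.014,0,0,0,255],[0.007,0,0.007,0,0,0,255],[0.007,0,0.007,0,0,0,255],[0.007,0,0.007,0,0,0,255],[0.008,0,0.007,0,0,0,255],[0.016,0,-0.009,0,0,0,255],[0.016,0,-0.009,0,0,0,255]]

```text
clock: 7.05
tcp_pos: [0.5035, -0.1335, 0.0743]
orientation: [-0.264, 0.67, 0.636, 0.277]
wrist_force: [0.8, -1.2, -1.5]
finger_gap: -0.0004
grip_force: 0.7
```

```bash
python3 - <<'E'
from plan import *
p=np.load('p.npy');s=env.get_state();print(s['clock'],s['tcp_pos'],s['wrist_force'],pose(13,p)[0])
c=cam('wrist');b=c['pixels'][80:280,140:380,::-1];cv2.imwrite('pics/w1.png',cv2.resize(b,None,fx=2.5,fy=2.5,interpolation=2))
E
```

```text
7.05 [ 0.50346052 -0.13351318  0.07431982] [ 0.8219     -1.23629004 -1.46027615] [ 0.50217318 -0.131138    0.07134054]
```

View pics/w1.png

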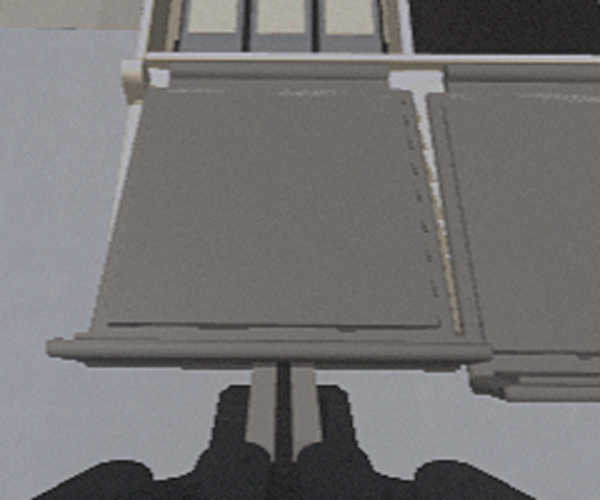

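The fingertip is tucked outside the near lip (crop about (280,365)), centred and with its tip behind the lip. I continue the arc.

jog_arm:
  increments:
    - [[0.018,0,-0.006,0,0,0,255],[0.018,0,-0.006,0,0,0,255],[0.017,0,-0.007,0,0,0,255],[0.018,0,-0.006,0,0,0,255],[0.017,0,-0.006,0,0,0,255],[0.018,0,-0.005,0,0,0,255],[0.018,0,-0.005,0,0,0,255],[0.018,0,-0.003,0,0,0,255],[0.018,0,-0.004,0,0,0,255]]

```text
clock: 8.0
tcp_pos: [0.5049, -0.1139, 0.1114]
orientation: [-0.263, 0.67, 0.637, 0.278]
wrist_force: [1.1, -3.8, 0.3]
finger_gap: -0.0002
grip_force: 1.8
```

```bash
python3 - <<'E'
from plan import *
p=np.load('p.npy');s=env.get_state();print(s['clock'],s['tcp_pos'],s['wrist_force'],pose(31,p)[0])
c=cam('wrist');b=c['pixels'][40:280,140:380,::-1];cv2.imwrite('pics/w2.png',cv2.resize(b,None,fx=2.5,fy=2.5,interpolation=2))
rows([pose(t,p) for t in np.arange(33,72,2.)],s)
E
```

```text
8.0 [ 0.50489799 -0.11394662  0.11139163] [ 1.06004892 -3.83218946  0.34005685] [ 0.50314688 -0.1125017   0.1083428 ]
[0.014, -0.007, 0.01, -0.0, 0.0, 0.0, 255], [0.018, -0.0, -0.002, -0.0, 0.0, 0.0, 255], [0.018, -0.0, -0.002, -0.0, 0.0, 0.0, 255], [0.019, -0.0, -0.0, -0.0, 0.0, 0.0, 255], [0.018, -0.0, -0.0, -0.0, 0.0, 0.0, 255], [0.019, -0.0, 0.0, -0.0, 0.0, 0.0, 255], [0.018, -0.0, 0.001, -0.0, 0.0, 0.0, 255], [0.021, -0.0, 0.002, -0.0, 0.0, 0.0, 255], [0.021, -0.0, 0.003, -0.0, 0.0, 0.0, 255], [0.021, -0.0, 0.003, -0.0, 0.0, 0.0, 255], [0.02, -0.0, 0.004, -0.0, 0.0, 0.0, 255], [0.021, 0.0, 0.004, -0.0, 0.0, 0.0, 255], [0.02, 0.0, 0.005, -0.0, 0.0, 0.0, 255], [0.021, 0.0, 0.006, -0.0, 0.0, 0.0, 255], [0.02, 0.0, 0.006, -0.0, 0.0, 0.0, 255], [0.02, 0.0, 0.007, -0.0, 0.0, 0.0, 255], [0.019, 0.0, 0.007, -0.0, 0.0, 0.0, 255], [0.02, 0.0, 0.008, -0.0, 0.0, 0.0, 255], [0.019, 0.0, 0.009, -0.0, 0.0, 0.0, 255], [0.019, 0.0, 0.009, -0.0, 0.0, 0.0, 255],
```

View pics/w2.png

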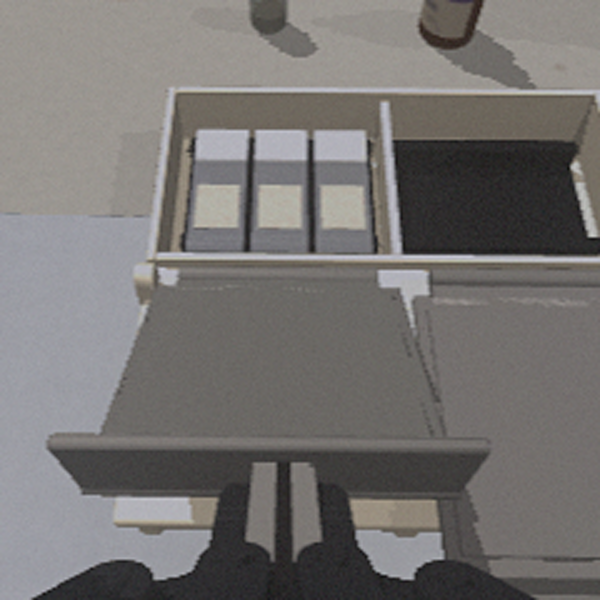

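The cover is rising cleanly, and the tip sits on the lip's outer face (crop about (285,465)), a little high. I shift it down a few mm and continue.

jog_arm:
  increments:
    - [[0.008,-0.004,0.014,0,0,0,255],[0.019,-0.003,0.011,0,0,0,255],[0.018,0,-0.002,0,0,0,255],[0.019,0,0,0,0,0,255],[0.018,0,0,0,0,0,255],[0.019,0,0,0,0,0,255],[0.018,0,0.001,0,0,0,255],[0.021,0,0.002,0,0,0,255],[0.021,0,0.003,0,0,0,255],[0.021,0,0.003,0,0,0,255],[0.02,0,0.004,0,0,0,255],[0.021,0,0.004,0,0,0,255],[0.02,0,0.005,0,0,0,255],[0.021,0,0.006,0,0,0,255],[0.02,0,0.006,0,0,0,255],[0.02,0,0.007,0,0,0,255],[0.019,0,0.007,0,0,0,255],[0.02,0,0.008,0,0,0,255],[0.019,0,0.009,0,0,0,255],[0.019,0,0.009,0,0,0,255]]

```text
clock: 10.05
tcp_pos: [0.51, -0.0294, 0.1649]
orientation: [-0.261, 0.669, 0.636, 0.281]
wrist_force: [6.2, -4.8, 14.8]
finger_gap: -0.0001
grip_force: 6.8
```

```bash
python3 - <<'E'
from plan import *
p=np.load('p.npy');s=env.get_state();print(s['clock'],s['tcp_pos'],s['wrist_force'],s['joint_pos'],pose(71,p)[0])
a=cam('wrist')['pixels'][40:300,120:400,::-1];b=cam('top')['pixels'][130:230,210:340,::-1]
a=cv2.resize(a,None,fx=1.6,fy=1.6);b=cv2.resize(b,(340,a.shape[0]));cv2.imwrite('pics/w3.png',np.hstack([a,b]))
rows([pose(t,p) for t in np.arange(73,112,2.)],s)
E
```

```text
10.05 [ 0.51001422 -0.0293772   0.16487661] [ 6.17622741 -4.76107258 14.83972682] [-0.59825628  0.48845617 -0.12251093  1.43361505  0.65540634  0.8599157 ] [ 0.50737266 -0.03162108  0.1654032 ]
[0.013, -0.01, 0.001, 0.002, -0.001, 0.001, 255], [0.018, -0.0, 0.011, 0.0, 0.0, 0.0, 255], [0.016, -0.0, 0.011, 0.0, -0.011, 0.0, 255], [0.015, -0.0, 0.01, 0.0, -0.011, 0.0, 255], [0.015, -0.0, 0.011, 0.0, -0.011, 0.0, 255], [0.015, -0.0, 0.011, 0.0, -0.011, 0.0, 255], [0.015, -0.0, 0.011, 0.0, -0.011, 0.0, 255], [0.015, -0.0, 0.011, 0.0, -0.011, 0.0, 255], [0.015, -0.0, 0.011, 0.0, -0.011, 0.0, 255], [0.014, -0.0, 0.01, 0.0, -0.012, 0.0, 255], [0.016, -0.0, 0.011, 0.0, -0.011, 0.0, 255], [0.015, -0.0, 0.011, 0.0, -0.011, 0.0, 255], [0.015, -0.0, 0.011, 0.0, -0.011, 0.0, 255], [0.015, -0.0, 0.011, 0.0, -0.011, 0.0, 255], [0.015, -0.0, 0.01, 0.0, -0.011, 0.0, 255], [0.015, -0.0, 0.011, 0.0, -0.011, 0.0, 255], [0.015, -0.0, 0.011, 0.0, -0.011, 0.0, 255], [0.015, -0.0, 0.011, 0.0, -0.011, 0.0, 255], [0.015, -0.0, 0.011, 0.0, -0.012, 0.0, 255], [0.015, -0.0, 0.011, 0.0, -0.011, 0.0, 255],
```

View pics/w3.png

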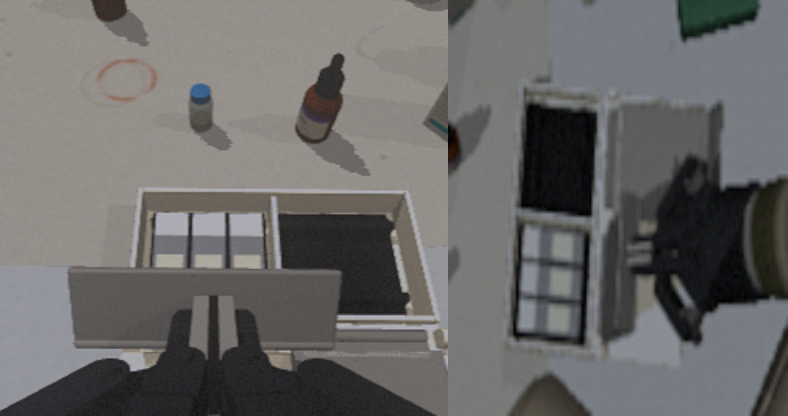

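The cover is near 70° with the tip mid-lip, and neither slides nor bystanders are touched. The force points mostly toward the hinge, so I ease it outward slightly while continuing.

jog_arm:
  increments:
    - [[0.016,0.004,-0.006,0,0,0,255],[0.018,0.002,0.007,0,0,0,255],[0.016,0,0.01,0,-0.011,0,255],[0.015,0,0.01,0,-0.011,0,255],[0.015,0,0.011,0,-0.011,0,255],[0.015,0,0.011,0,-0.011,0,255],[0.015,0,0.011,0,-0.011,0,255],[0.015,0,0.011,0,-0.011,0,255]]

```text
clock: 10.95
tcp_pos: [0.5104, 0.0052, 0.1695]
orientation: [-0.196, 0.695, 0.66, 0.207]
wrist_force: [1.5, -1.7, 4.1]
finger_gap: -0.0004
grip_force: 1.6
```

```bash
python3 - <<'E'
from plan import *
p=np.load('p.npy');s=env.get_state();print(s['clock'],s['tcp_pos'],s['wrist_force'],pose(87,p)[0])
a=cam('wrist')['pixels'][40:300,120:400,::-1];b=cam('top')['pixels'][130:230,210:340,::-1]
a=cv2.resize(a,None,fx=1.6,fy=1.6);b=cv2.resize(b,(340,a.shape[0]));cv2.imwrite('pics/w4.png',np.hstack([a,b]))
rows([pose(t,p) for t in np.arange(89,122,2.)],s)
E
```

```text
10.95 [0.51043872 0.00517787 0.16948119] [ 1.52105322 -1.74049947  4.0742203 ] [0.50933643 0.00596503 0.17039479]
[0.019, -0.005, 0.009, -0.0, -0.012, 0.001, 255], [0.015, 0.0, 0.011, -0.0, -0.011, -0.0, 255], [0.015, 0.0, 0.011, -0.0, -0.011, -0.0, 255], [0.015, 0.0, 0.011, -0.0, -0.011, -0.0, 255], [0.015, 0.0, 0.01, -0.0, -0.011, -0.0, 255], [0.016, 0.0, 0.011, -0.0, -0.011, -0.0, 255], [0.015, 0.0, 0.011, -0.0, -0.011, -0.0, 255], [0.015, 0.0, 0.011, -0.0, -0.011, -0.0, 255], [0.015, 0.0, 0.011, -0.0, -0.012, -0.0, 255], [0.015, 0.0, 0.011, -0.0, -0.011, -0.0, 255], [0.015, 0.0, 0.01, -0.0, -0.011, -0.0, 255], [0.015, 0.0, 0.011, -0.0, -0.011, -0.0, 255], [0.015, 0.0, 0.011, -0.0, -0.011, -0.0, 255], [0.015, 0.0, 0.011, -0.0, -0.011, -0.0, 255], [0.011, 0.0, 0.01, -0.0, -0.011, -0.0, 255], [0.011, 0.0, 0.011, -0.0, -0.011, -0.0, 255], [0.012, 0.0, 0.01, -0.0, -0.006, -0.0, 255],
```

View pics/w4.png

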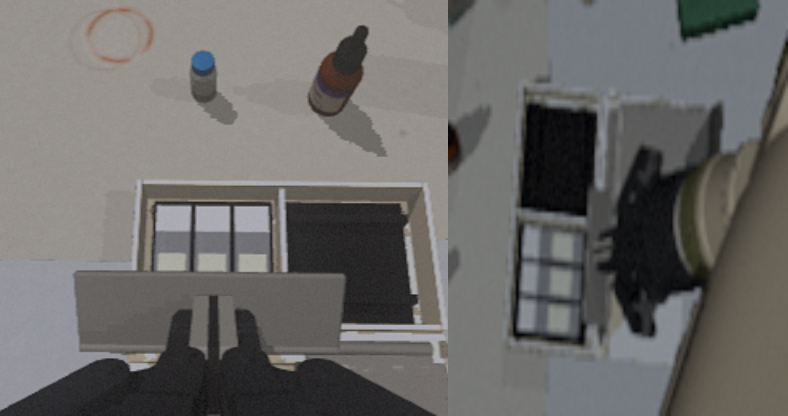

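The cover is upright with the tip still on the lip and low force. I continue.

jog_arm:
  increments:
    - [[0.018,0,0.01,0,-0.012,0,255],[0.015,0,0.011,0,-0.011,0,255],[0.015,0,0.011,0,-0.011,0,255],[0.015,0,0.011,0,-0.011,0,255],[0.015,0,0.01,0,-0.011,0,255],[0.016,0,0.011,0,-0.011,0,255],[0.015,0,0.011,0,-0.011,0,255],[0.015,0,0.011,0,-0.011,0,255],[0.015,0,0.011,0,-0.012,0,255],[0.015,0,0.011,0,-0.011,0,255],[0.015,0,0.01,0,-0.011,0,255],[0.015,0,0.011,0,-0.011,0,255]]

```text
clock: 12.25
tcp_pos: [0.513, 0.0589, 0.1566]
orientation: [-0.054, 0.722, 0.687, 0.057]
wrist_force: [1.2, 1.2, 4.3]
finger_gap: 0.0003
grip_force: 1.7
```

```bash
python3 - <<'E'
from plan import *
p=np.load('p.npy');s=env.get_state();print(s['clock'],s['tcp_pos'],s['wrist_force'],pose(111,p)[0])
a=cam('wrist')['pixels'][40:300,120:400,::-1];b=cam('top')['pixels'][130:230,210:340,::-1]
a=cv2.resize(a,None,fx=1.6,fy=1.6);b=cv2.resize(b,(340,a.shape[0]));cv2.imwrite('pics/w5.png',np.hstack([a,b]))
rows([pose(t,p) for t in np.arange(113,152,2.)],s)
E
```

```text
12.25 [0.51295522 0.05893284 0.15658886] [1.16403488 1.20716013 4.29457788] [0.51212771 0.05938954 0.15729057]
[0.017, -0.003, 0.008, -0.0, -0.011, 0.001, 255], [0.015, -0.0, 0.011, -0.0, -0.011, -0.0, 255], [0.012, -0.0, 0.011, -0.0, -0.011, -0.0, 255], [0.011, -0.0, 0.01, -0.0, -0.011, -0.0, 255], [0.011, -0.0, 0.01, -0.0, -0.006, -0.0, 255], [0.012, -0.0, 0.01, -0.0, 0.0, -0.0, 255], [0.011, -0.0, 0.011, -0.0, 0.0, -0.0, 255], [0.01, -0.0, 0.011, -0.0, 0.0, -0.0, 255], [0.01, -0.0, 0.011, -0.0, 0.0, -0.0, 255], [0.01, -0.0, 0.011, -0.0, 0.0, -0.0, 255], [0.01, -0.0, 0.012, -0.0, 0.0, -0.0, 255], [0.009, -0.0, 0.011, -0.0, 0.0, -0.0, 255], [0.009, -0.0, 0.012, -0.0, 0.0, -0.0, 255], [0.008, -0.0, 0.012, -0.0, 0.0, -0.0, 255], [0.008, -0.0, 0.013, -0.0, 0.0, -0.0, 255], [0.008, -0.0, 0.012, -0.0, 0.0, -0.0, 255], [0.007, -0.0, 0.013, -0.0, 0.0, -0.0, 255], [0.007, -0.0, 0.012, -0.0, 0.0, -0.0, 255], [0.006, -0.0, 0.013, -0.0, 0.0, -0.0, 255], [0.007, -0.0, 0.014, -0.0, 0.0, -0.0, 255],
```

View pics/w5.png

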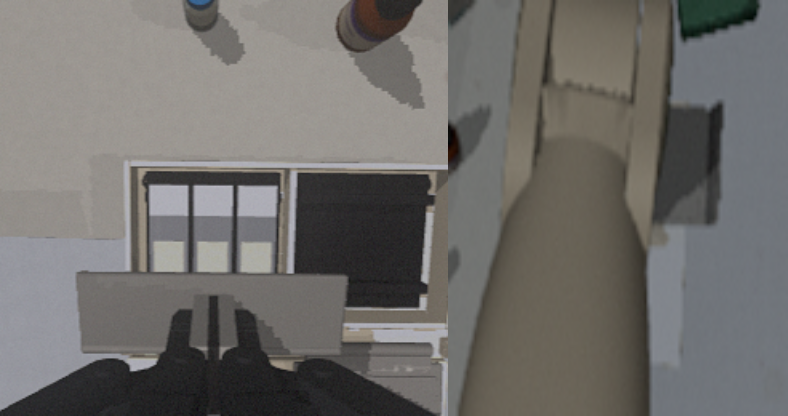

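The tip is still mid-lip and the cover is past vertical at about 110°. Next rows.

jog_arm:
  increments:
    - [[0.017,-0.002,0.009,0,-0.011,0,255],[0.015,0,0.011,0,-0.011,0,255],[0.012,0,0.011,0,-0.011,0,255],[0.011,0,0.01,0,-0.011,0,255],[0.011,0,0.01,0,-0.006,0,255],[0.012,0,0.01,0,0,0,255],[0.011,0,0.011,0,0,0,255],[0.01,0,0.011,0,0,0,255],[0.01,0,0.011,0,0,0,255],[0.01,0,0.011,0,0,0,255],[0.01,0,0.012,0,0,0,255],[0.009,0,0.011,0,0,0,255],[0.009,0,0.012,0,0,0,255],[0.008,0,0.012,0,0,0,255],[0.008,0,0.013,0,0,0,255],[0.008,0,0.012,0,0,0,255],[0.007,0,0.013,0,0,0,255],[0.007,0,0.012,0,0,0,255],[0.006,0,0.013,0,0,0,255]]

```text
clock: 14.25
tcp_pos: [0.5158, 0.1153, 0.1074]
orientation: [-0.006, 0.723, 0.691, 0.008]
wrist_force: [-3.3, 30.8, 20.3]
finger_gap: 0.0001
grip_force: 15.6
```

```bash
python3 - <<'E'
from plan import *
p=np.load('p.npy');s=env.get_state();print(s['clock'],s['tcp_pos'],s['wrist_force'],pose(149,p)[0])
a=cam('wrist')['pixels'][40:300,120:400,::-1];b=cam('side')['pixels'][130:270,200:320,::-1]
a=cv2.resize(a,None,fx=1.6,fy=1.6);b=cv2.resize(b,(340,a.shape[0]));cv2.imwrite('pics/w6.png',np.hstack([a,b]))
rows([pose(t,p) for t in np.arange(151,183,2.)],s)
E
```

```text
14.25 [0.51577609 0.11528859 0.10740469] [-3.26134426 30.81467005 20.34311984] [0.51465325 0.1077279  0.1047114 ]
[-0.025, -0.003, 0.024, 0.001, -0.006, 0.002, 255], [0.006, -0.0, 0.015, -0.0, -0.0, 0.0, 255], [0.005, -0.0, 0.016, -0.0, -0.0, 0.0, 255], [0.005, -0.0, 0.016, -0.0, -0.0, 0.0, 255], [0.004, -0.0, 0.016, -0.0, -0.0, 0.0, 255], [0.003, -0.0, 0.016, -0.0, -0.0, 0.0, 255], [0.003, -0.0, 0.016, -0.0, -0.0, 0.0, 255], [0.003, 0.0, 0.017, -0.0, -0.0, 0.0, 255], [0.001, 0.0, 0.017, -0.0, -0.0, 0.0, 255], [0.002, 0.0, 0.017, -0.0, -0.0, 0.0, 255], [0.0, 0.0, 0.017, -0.0, -0.0, 0.0, 255], [0.0, 0.0, 0.017, -0.0, -0.0, 0.0, 255], [-0.001, 0.0, 0.018, -0.0, -0.0, 0.0, 255], [-0.001, 0.0, 0.017, -0.0, -0.0, 0.0, 255], [-0.0, 0.0, 0.017, -0.0, -0.0, 0.0, 255], [0.0, 0.0, 0.018, -0.0, -0.0, 0.0, 255],
```

View pics/w6.png

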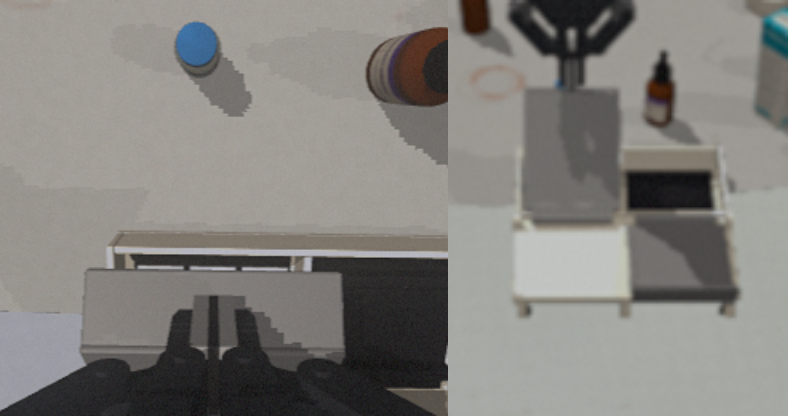

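The force shows the tip stuck on the sloping lip face, outside the corner. The cover stays where it is left, so I lift off, step inward over the corner, and read the state before pressing down.

jog_arm:
  increments:
    - [[0.02,0,-0.02,0,0,0,255],[0.01,0,-0.05,0,0,0,255],[0,0,-0.06,0,-0.006,0,255],[-0.02,0,0,0,0,0,255],[-0.02,0,0,0,0,0,255],[0,0,0,0,0,0,255]]

```text
clock: 14.95
tcp_pos: [0.5141, 0.1034, 0.1365]
orientation: [0.006, 0.725, 0.688, -0.008]
wrist_force: [0.2, 0.5, 0.2]
finger_gap: 0.0001
grip_force: 0.0
```

```bash
python3 - <<'E'
from plan import *
np.set_printoptions(precision=3,suppress=True)
p=np.load('p.npy');s=env.get_state();print(s['clock'],s['tcp_pos'],s['wrist_force'],Rq(s['orientation'])[:,2])
C={n:cam(n) for n in('side','wrist')}
for n in C:
    for e in spotter.landmark_of('near_lip',n)[:2]+spotter.landmark_of('near_hinge',n)[:1]:print(n,e['uv'],e['conf'])
    for th in(130,140,150,160):print(th,proj(C[n],model([*p[:3],np.radians(th),0])['near_lip']))
E
```

```text
14.95 [0.514 0.103 0.136] [0.238 0.501 0.246] [-0.003 -0.019 -1.   ]
side [243.5, 162.4] 0.76
side [242.2, 207.9] 0.93
130 [242.928 155.563]
140 [242.877 157.626]
150 [242.841 160.942]
160 [242.819 165.366]
wrist [254.1, 200.6] 0.74
130 [252.671 247.832]
140 [252.739 213.387]
150 [252.816 186.928]
160 [252.894 168.543]
```

The cover stayed at about 148°, the tip is free, and it now hovers over the corner. I press down gently.

jog_arm:
  increments:
    - [[0,0,0.03,0,0,0,255],[0,0,0.03,0,0,0,255],[0,0,0.03,0,0,0,255],[0,0,0.014,0,0,0,255],[0,0,0.014,0,0,0,255],[0.003,0,0.014,0,0,0,255],[0.003,0,0.014,0,0,0,255],[0.003,0,0.014,0,0,0,255],[0.002,0,0.014,0,0,0,255],[0.002,0,0.014,0,0,0,255],[0.001,0,0.014,0,0,0,255],[0.001,0,0.014,0,0,0,255],[0,0,0.014,0,0,0,255]]

```text
clock: 16.55
tcp_pos: [0.515, 0.1073, 0.0795]
orientation: [0.006, 0.725, 0.689, -0.007]
wrist_force: [0.4, 0.4, 1.4]
finger_gap: -0.0
grip_force: 0.3
```

jog_arm:
  increments:
    - [[0,0,0.014,0,0,0,255],[0,0,0.014,0,0,0,255],[0,0,0.014,0,0,0,255],[0,0,0.014,0,0,0,255],[0,0,0.014,0,0,0,255],[0,0,0.014,0,0,0,255],[0,0,0.014,0,0,0,255],[0,0,0.01,0,0,0,255],[0,0,0.008,0,0,0,255]]

```text
clock: 17.45
tcp_pos: [0.5149, 0.1068, 0.0506]
orientation: [0.006, 0.725, 0.689, -0.007]
wrist_force: [0.7, 1.0, 1.7]
finger_gap: 0.0002
grip_force: 0.3
```

jog_arm:
  increments:
    - [[0,0,0.006,0,0,0,255],[0,0,0.006,0,0,0,255]]

```text
clock: 17.65
tcp_pos: [0.515, 0.1068, 0.0478]
orientation: [0.007, 0.725, 0.689, -0.007]
wrist_force: [0.7, 0.4, -0.7]
finger_gap: -0.0002
grip_force: 0.3
```

jog_arm:
  increments:
    - [[0,0,0.006,0,0,0,255],[0,0,0.006,0,0,0,255],[0,0,0.006,0,0,0,255],[0,0,0.006,0,0,0,255],[0,0,0,0,0,0,255]]

```text
clock: 18.15
tcp_pos: [0.5149, 0.1065, 0.0416]
orientation: [0.007, 0.725, 0.689, -0.007]
wrist_force: [-0.4, -0.3, 0.5]
finger_gap: -0.0001
grip_force: 0.0
```

jog_arm:
  increments:
    - [[0,0,0.006,0,0,0,255],[0,0,0.006,0,0,0,255],[0,0,0,0,0,0,255]]

```text
clock: 18.45
tcp_pos: [0.5152, 0.1066, 0.0408]
orientation: [0.007, 0.725, 0.689, -0.006]
wrist_force: [-5.1, -0.7, 17.2]
finger_gap: 0.0
grip_force: 8.2
```

Contact firmed up to 17 N at z = 41 mm, which is the shut height. I hold briefly, then release upward.

jog_arm:
  increments:
    - [[0,0,0.002,0,0,0,255],[0,0,0,0,0,0,255],[0,0,-0.02,0,0,0,255],[0,0,-0.06,0,0,0,255],[0,0,-0.1,0,0,0,255],[0,0,-0.15,0,0,0,255],[0,0,-0.15,0,0,0,255],[-0.1,0,-0.1,0,0,0,255],[-0.15,0,-0.05,0,0,0,255],[-0.15,0,0,0,0,0,255],[-0.15,0,0,0,0,0,255],[-0.15,0,0,0,0,0,255],[-0.15,0,0,0,0,0,255],[0,0,0,0,0,0,255]]

```text
clock: 19.85
tcp_pos: [0.5044, -0.1066, 0.1998]
orientation: [0.007, 0.727, 0.687, -0.007]
wrist_force: [-0.6, 0.4, 0.1]
finger_gap: -0.0001
grip_force: 0.0
```

```bash
python3 - <<'E'
from plan import *
np.set_printoptions(precision=1,suppress=True)
p=np.load('p.npy');s=env.get_state();print(s['clock'],s['tcp_pos'],s['wrist_force'])
C={n:cam(n) for n in('side','wrist')}
for n in C:
    save(C[n],'end_'+n+'.png')
    for t in('near_lip','far_lip'):print(n,t,[(e['uv'],e['conf']) for e in spotter.landmark_of(t,n)[:2]])
    for th in(165,172,180):print(th,proj(C[n],model([*p[:3],np.radians(th),p[4]])['near_lip']))
    print('far model',proj(C[n],model(p)['far_lip']))
    for e in spotter.cut_out('near_cover',n)[:2]:
        v,u=np.nonzero(e['region']);print('cover box',n,e['conf'],u.min(),u.max(),v.min(),v.max())
    w=p[2];W=lambda X:np.array([p[0]+np.cos(w)*X[0]-np.sin(w)*X[1],p[1]+np.sin(w)*X[0]+np.cos(w)*X[1],X[2]])
    for th in(165,172,180):
        t=np.radians(th);print(th,*[proj(C[n],W([sx,-(.125*np.cos(t)+.003*np.sin(t)),.038+.125*np.sin(t)-.003*np.cos(t)])) for sx in(-.0985,-.0025)])
E
```

```text
19.85 [ 0.5 -0.1  0.2] [-0.6  0.4  0.1]
side near_lip [([240.5, 178.7], 0.66)]
side far_lip []
165 [242.8 167.9]
172 [242.8 171.9]
180 [242.8 176.9]
far model [283.5 231.6]
cover box side 0.96 226 260 174 205
165 [226.4 166.9] [259.3 166.7]
172 [226.5 170.3] [259.2 170.1]
180 [226.6 174.7] [259.  174.5]
wrist near_lip []
wrist far_lip [([346.4, 198.3], 0.59), ([295.0, 72.3], 0.52)]
165 [ 250.6 -113.6]
172 [ 250.7 -102.4]
180 [250.9 -87.8]
far model [343.1 195.2]
cover box wrist 0.95 200 302 0 74
165 [ 187.6 -107.1] [ 313.5 -107.8]
172 [191.5 -99.3] [309.9 -99.9]
180 [195.6 -87.8] [306.1 -88.4]
```

```bash
python3 -c "
from workcell import ticket
print(ticket.hand_in())"
```

```text
the job is handed in; nothing more can be done
None
```

The near cover, over the row with the slides, is shut flat and the arm has let go; the final side view puts its edge within a pixel of fully closed, and the far cover still lies open. At about 148° the fingertip stuck on the lip, so I lifted it off and pressed the cover down on its outer face instead. I handed the job in at about 20 s, and no verdict came back.

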